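# Press a new label onto a spice jar in a V cradle

### The job

Two spice jars lying on their rests belong on the wooden double V cradle, each laid centred along its trough with its cap towards the end of the board that has the red stripe. First lay the jar with the dark blue label in the plain cork waiting trough and let go of it; then lay the pale jar with the white and red label in the sprung label-press trough and press it straight down, gently, so that it bears on both sloping faces and the trough sinks at least half of its travel. Finish while still pressing it down like that, and leave the other things on the worktop where they are.

Things in the scene. Friction and masses are not known exactly. Their poses are not given: they have to be found in the camera images.
- blue_jar: The waiting jar (dark blue label, black cap): smooth lying cylinder, 40.8 mm diameter, 105 mm long, cap 40 mm in diameter on the last 21 mm, about 110 g. Starts on one of the rests, pointing any way. Origin at the centre of its foot (the end without the cap); its z axis runs from foot to cap (horizontal while it lies).
- blue_jar_mid (a point): Point on the axis of the blue jar, half way along it (52.5 mm from the foot).
- blue_jar_cap (a point): Centre of the outer end of the blue jar's cap.
- pale_jar: The jar to be pressed (white and red label, tan contents, brown cap): smooth lying cylinder, 40.8 mm diameter, 105 mm long, cap 40 mm in diameter on the last 21 mm, about 110 g. Starts on one of the rests, pointing any way. Origin at the centre of its foot (the end without the cap); its z axis runs from foot to cap (horizontal while it lies).
- pale_jar_mid (a point): Point on the axis of the pale jar, half way along it (52.5 mm from the foot).
- pale_jar_cap (a point): Centre of the outer end of the pale jar's cap.
- rest_a: Fixed low grey rest, 76 x 46 mm, 13 mm high, with two black rubber ridges along its x axis; a jar lies on the ridges along the x axis, its axis 30 mm above the worktop. Origin under its centre. Either jar may lie on it.
- rest_b: A second rest, the same as rest_a. (A wall cabinet hangs over the back of the worktop, beyond about x = 0.57 m and from 0.52 m up: draw the arm back before swinging across.)
- cradle: Fixed wooden board 160 (x) x 200 (y) x 12 mm, origin under its centre, red stripe along its -x end. Two 120-degree V troughs, 80 mm long, along x: cork waiting trough at y=-50 mm, sprung label press (white, yellow labels) at y=+50 mm. Face tops are 18 mm either side of the trough's middle, 13 mm below a seated jar's axis. A jar let go in a trough settles onto both faces.
- wait_seat (a point): Where the middle of the blue jar's axis should be: over the middle of the waiting trough, 45.6 mm above the worktop. Axes as the cradle's: x along the trough, away from the red stripe.
- press_seat (a point): Where the middle of the pale jar's axis should be: over the middle of the press trough, 57.6 mm above the worktop while the press is up; it sinks with the press. Axes as the cradle's.
- press (a joint): How far the sprung press trough has sunk, in m: 0 up, 0.012 fully down on its stop. Straight down; a jar's own weight does not move it. With a jar in it it starts to move at about 1 N, takes about 6.5 N for 6 mm and 12 N for the full 12 mm.
- pepper_mill: Bystander: wooden pepper mill, 58 mm across, 160 mm high, standing; origin under its centre.
- garlic: Bystander: garlic bulb, 60 mm; origin under its centre.
- espresso_cup: Bystander: white espresso cup, 63 x 92 x 51 mm; origin under its centre.
- pea_tin: Bystander: tin, 57 mm across, 72 mm high; origin under its centre.
- green_tin: Bystander: low green tin, 75 mm across, 58 mm high; origin under its centre.

How it is judged:
On the way:
1. the blue jar lies in the waiting trough, cap towards the red stripe, let go (horizontal distance between blue_jar_mid and wait_seat below 0.02 m and y of blue_jar_mid in the frame of wait_seat between -0.004 and 0.004 m and z of blue_jar_mid in the frame of wait_seat between -0.004 and 0.003 m and angle between the z axis of blue_jar and the x axis of cradle, either way round below 0.09 rad and x of blue_jar_cap in the frame of wait_seat below -0.03 m and contact force between the fingers and blue_jar below 0.05 N and linear speed of blue_jar below 0.02 m/s), for 0.2 s.
At the end, for the whole second after the job is handed in: Both jars seated in their troughs, caps to the red stripe: within 20 mm of the seat, 4 mm across, 3 mm in height, 5 degrees; blue jar let go and still; pale jar pressed by the fingers (over 2 N), each press face carrying over 1.5 N, press sunk over 5.5 mm (all of step 1 and horizontal distance between pale_jar_mid and press_seat below 0.02 m and y of pale_jar_mid in the frame of press_seat between -0.004 and 0.004 m and z of pale_jar_mid in the frame of press_seat between -0.004 and 0.003 m and angle between the z axis of pale_jar and the x axis of cradle, either way round below 0.09 rad and x of pale_jar_cap in the frame of press_seat below -0.03 m and value of joint press above 0.0055 m and contact force between pale_jar and press_c1 above 1.5 N and contact force between pale_jar and press_c2 above 1.5 N and contact force between the fingers and pale_jar above 2 N and linear speed of pale_jar below 0.02 m/s); the arm keeps its last pose, push and grip.
It fails at once if the pale jar is rammed into the press with more than 60 N on a face (contact force between pale_jar and press_c1 above 60 N or contact force between pale_jar and press_c2 above 60 N).
It fails at once if another thing on the worktop is shoved by more than 3 cm (distance of any of pepper_mill, garlic, espresso_cup, pea_tin, green_tin from where it was at the start of the episode above 0.03 m).
It also fails if it takes over 72 s, if anything falls off the work surface, if the arm or the gripper's body presses on something with over 40 N, if the wrist force passes 120 N, or if a joint passes its speed limit or range.

### The arm

A 7-joint arm with a two-finger parallel gripper is mounted at the origin on a cart in front of the work surface, level with it; the furniture and walls round the work are solid. World frame = base frame: x ahead of the robot, y to its left, z up, the work surface at z = 0. Lengths are in m, angles in rad, forces in N, time in s.
With the tool pointing down it reaches from about 0.4 to 0.85 m from the base axis. Payload 4.5 kg.
Tool frame: the origin (TCP) lies at the very end of the fingers, on their centre line; the grasp point (between the pads) lies 19 mm behind it (arm.grip_depth is the distance from the TCP to the grasp point, in m); z points along the fingers, y is the line along which they close (so a half turn about z gives the same grasp; the last joint's range is limited). The gripper opens to 85 mm and grips with 20 to 120 N. Pads are 22 mm wide; open, the fingers measure 114 mm over their backs; the gripper's body (76 mm by 85 mm) begins 54 mm behind the grasp point. The pads swing forward as they close: fully open they stand 13 mm farther back than shut.
Start: joints at [1.186, 0.689, -0.195, 1.565, 0.157, 0.902, -0.215], TCP at [0.254, -0.571, 0.231] pointing down, gripper open.
Joint ranges: [-3.01, 3.01], [-0.46, 2.08], [-1.47, 1.51], [0.13, 2.56], [-1, 4.14], [0.04, 2.09], [-2.66, 2.66]. Speed limits (rad/s): [2.57, 2.57, 3.14, 3.14, 3.14, 3.14, 3.14].

### API

Orientations are given as a unit quaternion [w, x, y, z].
In Python, from rig import arm gives the robot as it stands. Calls block until the motion is done:
- arm.move_to(position, orientation): joint-space move of the TCP to a pose.
- arm.move_straight(position, ori=None, speed=0.15, f_stop=None): straight line of the TCP; ori=None keeps the orientation; speed is the mean speed in m/s. With f_stop (N) it stops when the force on the tool has changed by that much, and returns True; else False.
- arm.move_joints(angles): joint-space move.
- arm.gripper_to(opening): finger opening in m; the grip force is fixed at half the most; returns when the fingers have stopped.
- arm.wait(seconds).
- arm.inverse_kinematics(position, orientation): joint angles nearest the present ones, or None.
- arm.get_obs(): the state.
- arm.grab_frame(name): name is "scene" or "top"; returns (picture, depth): 480x640x3 uint8, red, green, blue; 480x640 float32, m along the optical axis (not along the pixel's ray), 0 where there is no reading.
- arm.get_calibration(name): a dict with "vertical_fov" (degrees; the focal length in pixels is half the picture's height over the tangent of half this angle, whatever the lens; pixels are square), "cx", "cy" (the principal point, pixels), "R" (3x3) and "t" (3): a world point X has camera coordinates R X + t. Camera axes: x right, y down, z forward; pixel columns grow to the right and rows downward; lengths in m; the calibration is good to about 2 mm. A picture is of the moment at which its call begins. get_calibration takes no time and is no camera call.
A pose or a line that the arm cannot do raises arm.MotionError and nothing moves.
- arm.finish_job(): hands the job in; it is judged then, once.
The state is a dict: "t": time; "joint_positions": joint angles; "qd": joint speeds; "tau": joint torques, N m; "tool_pos": TCP position; "eef_rot": TCP orientation; "wrist_force": force on the tool from outside, world axes, zero at the start; "torque": the same for the moment, N m; "opening": finger opening in m; "grip_force": force on a finger pad.
Only numpy, scipy, OpenCV 4.12 (cv2) and the standard library are available. Lean on these libraries where they do the work, as an engineer would, in place of code of your own. Each camera call takes 0.05 s, during which the arm holds its last target. There are 200 camera calls.

## Working session

There is one attempt and no reset: what is moved stays moved. The work goes in short steps, each a Python script; the robot and the scene stay as the last script left them, time stands still between calls to the robot, and variables do not carry over. Pictures are saved under pics/ and viewed, at most 10 in all, crops included, and the job is handed in when it is done.

```bash
mkdir -p pics; ls
cat > h.py <<'E'
import numpy as np, cv2
from rig import arm
def cal(n):
    c=arm.get_calibration(n); f=240/np.tan(np.radians(c["vertical_fov"])/2)
    return f,c["cx"],c["cy"],np.array(c["R"]),np.array(c["t"])
def cloud(n,d):
    f,cx,cy,R,t=cal(n); v,u=np.mgrid[:480,:640]
    P=np.stack([(u-cx)/f*d,(v-cy)/f*d,d],-1); W=(P-t)@R
    W[d<=0]=np.nan
    return W
E
python3 - <<'E'
from h import *
for n in("scene","top"):
    p,d=arm.grab_frame(n); cv2.imwrite(f"pics/{n}1.png",p[:,:,::-1]); np.savez(f"/tmp/{n}1.npz",p=p,d=d)
    print(n,cal(n))
print(arm.get_obs())
E
```

```text
pics
scene (np.float64(549.7510160851061), 325.92419825278483, 245.6179038814249, array([[-0.69813061, -0.71564461, -0.02159704],
       [-0.29504273,  0.31504465, -0.90205136],
       [ 0.65235223, -0.62337762, -0.43108806]]), array([0.33411686, 0.21776177, 1.21936208]))
top (np.float64(463.9116011546983), 323.0070081998641, 237.79343218733433, array([[ 0.22017457, -0.97543349,  0.00725723],
       [-0.93485384, -0.2131275 , -0.28394536],
       [ 0.27851653,  0.0557331 , -0.958813  ]]), array([-0.10967167,  0.45255593,  1.16333979]))
{'t': 0.1, 'joint_positions': array([ 1.18579691,  0.68992589, -0.19455331,  1.56624847,  0.15736026,
        0.9025004 , -0.21510487]), 'qd': array([ 1.82661076e-04, -1.26705500e-03,  1.47634850e-03, -3.81493985e-03,
        1.41057757e-04, -4.17938221e-04, -8.83983454e-06]), 'tau': array([-3.53865878e-03, -5.40610528e+01, -1.27122995e+00, -1.58986795e+01,
        9.43643041e-03,  4.45426558e-03, -1.59714663e-06]), 'tool_pos': array([ 0.25388796, -0.57046698,  0.23054676]), 'eef_rot': array([-8.04430503e-04,  9.78141441e-01,  2.07938965e-01, -2.45781318e-04]), 'wrist_force': array([ 0.28141945, -0.46893618, -0.12565376]), 'torque': array([0.03403323, 0.0165152 , 0.01172417]), 'grip_force': 0.0, 'opening': 0.08533118649103909}
```

View pics/top1.png

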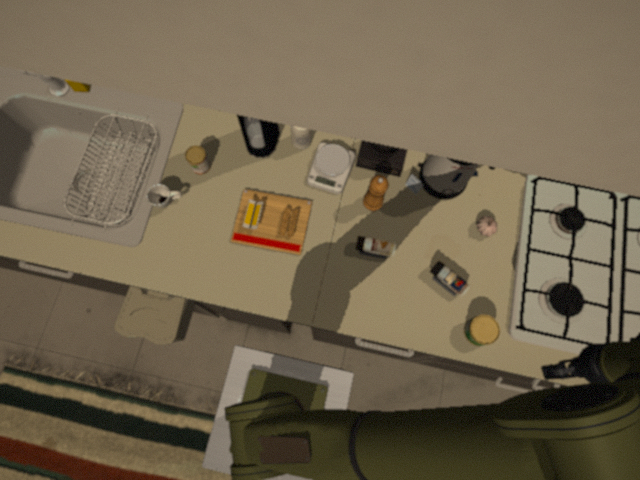

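View pics/scene1.png

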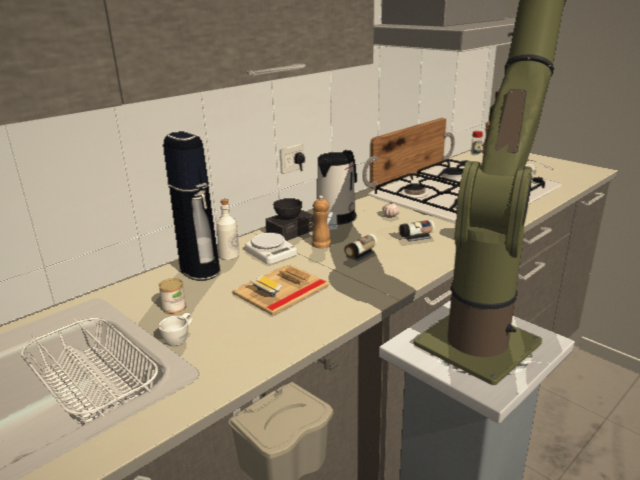

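The top view shows the cradle at about (272,220) with its stripe on the lower edge. One jar lies at (376,247) and another at (449,278). The mill is at (375,192), the garlic at (486,223) and the green tin at (482,330). I'll enlarge both jars and the cradle.

Run:
```python
from h import *
a=np.load("/tmp/top1.npz");p=a["p"];b=np.load("/tmp/scene1.npz")["p"]
def c(p,u,v,w,h,W,H): return cv2.resize(p[v:v+h,u:u+w],(W,H),interpolation=cv2.INTER_CUBIC)
L=np.hstack([c(p,345,220,60,45,400,300),c(p,420,250,60,45,400,300)])
M=np.hstack([c(p,225,180,100,75,400,300),c(b,330,205,120,90,400,300)])
o=np.vstack([L,M]); o=np.clip(o*1.4,0,255).astype(np.uint8)
cv2.imwrite("pics/crop1.png",o[:,:,::-1])
W=cloud("top",a["d"])
for (u,v) in [(376,247),(449,278),(375,185),(486,223),(482,330),(272,220),(196,160),(160,195),(330,160)]: print((u,v),W[v,u].round(4))
for n,(u,v) in dict(j1=(376,247),j2=(449,278)).items():
    S=W[v-30:v+31,u-30:u+31].reshape(-1,3); S=S[(S[:,2]>.034)&(S[:,2]<.06)]
    m=S[:,:2].mean(0); w,V=np.linalg.eigh(np.cov((S[:,:2]-m).T)); pr=(S[:,:2]-m)@V
    print(n,len(S),m,V[:,1],np.degrees(np.arctan2(V[1,1],V[0,1])),pr.min(0),pr.max(0),np.percentile(S[:,2],[50,90,99]))
# board
S=W[175:265,220:325].reshape(-1,3); B=S[(S[:,2]>.008)&(S[:,2]<.05)][:,:2].astype(np.float32)
print(cv2.minAreaRect(B),len(B))
```

```text
(376, 247) [ 0.4763 -0.1496  0.0514]
(449, 278) [ 0.4365 -0.3526  0.0496]
(375, 185) [ 0.6092 -0.1102  0.1464]
(486, 223) [ 0.6105 -0.4294  0.0479]
(482, 330) [ 0.3208 -0.4525  0.0547]
(272, 220) [0.5005 0.1472 0.0113]
(196, 160) [0.6055 0.3858 0.0702]
(160, 195) [0.5027 0.4768 0.0097]
(330, 160) [0.704  0.0263 0.0383]
j1 548 [ 0.4823238  -0.14866915] [-0.02634566  0.99965289] 91.50966968224073 [-0.02310226 -0.05269364] [0.01667647 0.05249001] [0.04846466 0.053417   0.05643171]
j2 591 [ 0.43910002 -0.35682611] [0.46028111 0.88777323] 62.59475164024957 [-0.02277958 -0.05265437] [0.01676757 0.05246132] [0.04888762 0.05325128 0.05612215]
((0.5089882612228394, 0.13860167562961578), (0.2520991265773773, 0.2736131548881531), 13.34581470489502) 4008
```

View pics/crop1.png

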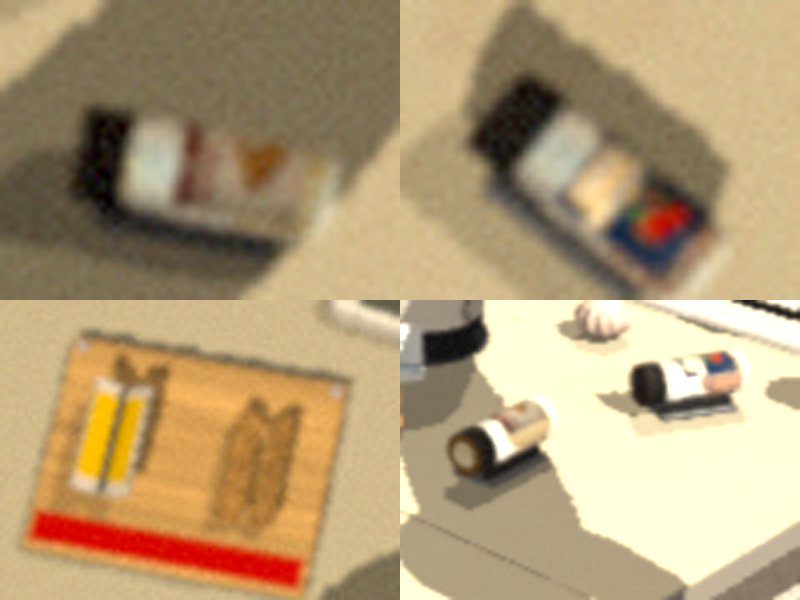

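The top-left crop is the pale jar, with its brown-black cap on the left (+y). The top-right crop is the blue-labelled jar, with its cap at upper left. The board corners are at about (245.8,188.3), (312.5,199.5), (301.3,253.8) and (231.3,241.3) in the top picture, and the yellow press is on the left. Next I'll refine the poses with fits.

```bash
cat > fit.py <<'E'
from h import *
from scipy.optimize import least_squares
def ray(n,u,v,z):
    f,cx,cy,R,t=cal(n); C=-R.T@t; d=R.T@np.array([(u-cx)/f,(v-cy)/f,1]); return C+d*(z-C[2])/d[2]
def cyl(S,m,th,z0):
    # params x,y,th,z ; returns mid & heading towards cap
    def r(q):
        d=S-[q[0],q[1],q[3]]; a=np.array([np.cos(q[2]),np.sin(q[2])]); n=np.array([-a[1],a[0]])
        return np.hypot(d[:,:2]@n,d[:,2])-.0204
    s=least_squares(r,[*m,th,z0],loss="soft_l1",f_scale=.003); q=s.x
    a=np.array([np.cos(q[2]),np.sin(q[2])]); al=(S[:,:2]-q[:2])@a
    lo,hi=np.percentile(al,[.3,99.7]); q[:2]+=a*(lo+hi)/2
    return q,hi-lo,np.sqrt(np.mean(s.fun**2))
E
python3 - <<'E'
from fit import *
A=[];D=[]
for i in range(8):
    p,d=arm.grab_frame("top");D.append(d)
    p2,d2=arm.grab_frame("scene");A.append(d2)
d=np.median(D,0);d2=np.median(A,0);np.savez("/tmp/med.npz",top=d,scene=d2)
Wt,Ws=cloud("top",d).reshape(-1,3),cloud("scene",d2).reshape(-1,3)
for nm,W in(("top",Wt),("scene",Ws)):
    for n,m,th in(("pale",(.482,-.149),1.597),("blue",(.439,-.357),1.0925)):
        S=W[(np.hypot(W[:,0]-m[0],W[:,1]-m[1])<.065)&(W[:,2]>.022)&(W[:,2]<.065)]
        print(nm,n,len(S),cyl(S,m,th,.03))
    S=W[(np.abs(W[:,0]-.51)<.13)&(np.abs(W[:,1]-.14)<.15)]
    print(nm,"table z",np.nanmedian(S[S[:,2]<.006][:,2]))
    B=S[(S[:,2]>.007)&(S[:,2]<.05)][:,:2]
    def cost(q):
        c,s=np.cos(q[2]),np.sin(q[2]); e=(B-q[:2])@np.array([[c,-s],[s,c]])
        return e
    H=S[(S[:,2]>.022)&(S[:,2]<.06)]
    np.save(f"/tmp/H{nm}.npy",H); print(len(H))
P=np.array([ray("top",u,v,.012) for u,v in[(245.75,188.25),(312.5,199.5),(301.25,253.75),(231.25,241.25)]])[:,:2]
print(P.round(4),P.mean(0)); 
for i in range(4):
    e=P[(i+1)%4]-P[i]; print(np.linalg.norm(e),np.degrees(np.arctan2(e[1],e[0])))
E
```

```text
top pale 583 (array([ 0.48630833, -0.14886574,  1.59804544,  0.03132024]), np.float64(0.10474819914489375), np.float64(0.001378707608650839))
top blue 633 (array([ 0.44298863, -0.3585689 ,  1.08506322,  0.03176125]), np.float64(0.10407619888602349), np.float64(0.0014058997667112326))
top table z 0.0009989595213858015
836
scene pale 421 (array([ 0.48696629, -0.1474733 ,  1.59924398,  0.03159409]), np.float64(0.10428220796513316), np.float64(0.004158298532111713))
scene blue 409 (array([ 0.44381566, -0.35861898,  1.07752316,  0.03197371]), np.float64(0.10533722398373468), np.float64(0.003177285815009633))
scene table z 0.001345659868293575
599
[[0.5763 0.2441]
 [0.5853 0.0504]
 [0.4235 0.0444]
 [0.4153 0.2411]] [0.50008922 0.14500469]
0.1939499759793875 -87.32778025177947
0.1619089053405533 -177.89552589398838
0.19687718642738528 92.399858246881
0.16102879531991898 1.060426293419198
```

Run:
```python
from fit import *
for nm in("top","scene"):
    H=np.load(f"/tmp/H{nm}.npy")
    def r(q,full=False):
        c,s=np.cos(q[2]),np.sin(q[2]); e=(H[:,:2]-q[:2])@np.array([[c,-s],[s,c]])
        pr=e[:,1]>0; y=np.where(pr,e[:,1]-.05,e[:,1]+.05)
        z=np.where(pr,.0342,.0222)+np.abs(y)*np.tan(np.pi/6)+q[3]
        k=(np.abs(y)<.016)&(np.abs(e[:,0])<.038)
        return (e,y,k,H[:,2]-z) if full else np.where(k,H[:,2]-z,.006)
    best=min((least_squares(r,[.5+dx,.145+dy,.038+a,0],loss="soft_l1",f_scale=.002,diff_step=1e-3) for dx in(-.004,0,.004) for dy in(-.005,0,.005) for a in(-.02,0,.02)),key=lambda s:s.cost)
    e,y,k,rr=r(best.x,True)
    print(nm,best.x.round(4),best.cost,k.sum(),len(k),np.std(rr[k]))
    for g in(e[:,1]>0,e[:,1]<=0):
        print(g.sum(),"x ext",np.percentile(e[g,0],[1,99]).round(4),"y ext",np.percentile(y[g],[1,99]).round(4))
from itertools import product
q=lambda th:[0,np.cos(th/2),np.sin(th/2),0] # tool z down, tool x along heading th
np.set_printoptions(precision=2,suppress=True)
for n,pk,h,off in(("blue",(.4434,-.3586),1.082,-.05),("pale",(.4866,-.1484),1.598,.05)):
  cy=np.array([.5,.145])+off*np.array([-np.sin(.038),np.cos(.038)])
  for fl in(0,np.pi,-np.pi):
    for nm,xy,th,zs in(("pick",pk,h,(.015,.16)),("place",cy,np.pi+.038,(.03,.2))):
      for z in zs: print(n,fl,nm,z,arm.inverse_kinematics([*xy,z],q(th+fl)))
```

```text
top [0.5029 0.148  0.0299 0.0007] 0.002783410545073397 556 836 0.0012691234952667016
412 x ext [-0.0432  0.0357] y ext [-0.0206  0.0193]
424 x ext [-0.043   0.1328] y ext [-0.1078  0.0194]
scene [0.5016 0.1438 0.018  0.0027] 0.002802889889764995 353 599 0.003131843768361858
325 x ext [-0.0427  0.0358] y ext [-0.0135  0.024 ]
274 x ext [-0.0411  0.1356] y ext [-0.1023  0.0245]
blue 0 pick 0.015 [ 0.69  0.95 -0.16  1.86  0.38  0.36 -0.25]
blue 0 pick 0.16 [ 0.78  0.72 -0.3   1.8   0.32  0.67 -0.2 ]
blue 0 place 0.03 [-0.03  0.92 -0.41  2.03  0.96  0.4   0.4 ]
blue 0 place 0.2 [ 0.23  0.71 -0.86  1.92  0.72  0.85  0.6 ]
blue 3.141592653589793 pick 0.015 [ 0.41  0.99  0.33  1.88 -0.75  0.41 -2.33]
blue 3.141592653589793 pick 0.16 [ 0.31  0.77  0.51  1.82 -0.57  0.69 -2.48]
blue 3.141592653589793 place 0.03 [-0.31  0.89  0.05  2.05 -0.2   0.21 -1.61]
blue 3.141592653589793 place 0.2 [-0.3   0.59  0.03  1.95 -0.03  0.61 -1.78]
blue -3.141592653589793 pick 0.015 [ 0.41  0.99  0.33  1.88 -0.75  0.41 -2.33]
blue -3.141592653589793 pick 0.16 [ 0.31  0.77  0.51  1.82 -0.57  0.69 -2.48]
blue -3.
[... 318 characters left out ...]
88  0.45  0.31]
pale 0 place 0.2 [ 0.05  0.74 -0.88  1.85  0.73  0.9   0.43]
pale 3.141592653589793 pick 0.015 [ 0.11  0.93  0.16  2.06 -0.68  0.2  -2.24]
pale 3.141592653589793 pick 0.16 [-0.03  0.69  0.39  2.   -0.49  0.54 -2.41]
pale 3.141592653589793 place 0.03 [-0.54  0.91  0.14  1.98 -0.4   0.28 -1.6 ]
pale 3.141592653589793 place 0.2 [-0.5   0.61  0.06  1.88 -0.06  0.65 -1.93]
pale -3.141592653589793 pick 0.015 [ 0.11  0.93  0.16  2.06 -0.68  0.2  -2.24]
pale -3.141592653589793 pick 0.16 [-0.03  0.69  0.39  2.   -0.49  0.54 -2.41]
pale -3.141592653589793 place 0.03 [-0.54  0.91  0.14  1.98 -0.4   0.28 -1.6 ]
pale -3.141592653589793 place 0.2 [-0.5   0.61  0.06  1.88 -0.06  0.65 -1.93]
```

```bash
cat >> fit.py <<'E'
q=lambda th:[0,np.cos(th/2),np.sin(th/2),0]
C=np.array([.499,.1465]); YAW=.034
def seat(off): return C+off*np.array([-np.sin(YAW),np.cos(YAW)])
F=np.pi
def st(m):
    o=arm.get_obs(); print(m,round(o["t"],2),o["tool_pos"].round(4),o["wrist_force"].round(1),round(o["opening"],4),round(o["grip_force"],1))
def pick(xy,h):
    arm.move_to([*xy,.13],q(h+F)); arm.move_straight([*xy,.015],speed=.12,f_stop=12); st("down")
    arm.gripper_to(0.0); st("grip")
    arm.move_straight([*xy,.24],speed=.2); st("lift")
E
python3 - <<'E'
from fit import *
print(ray("top",252.75,214.5,.040),seat(.05))
pick((.4434,-.3586),1.082)
arm.move_to([.43,-.1,.24],q(2.1+F)); st("via")
arm.move_to([*seat(-.05),.14],q(np.pi+YAW+F)); st("above")
p,d=arm.grab_frame("top"); W=cloud("top",d)
p2,d2=arm.grab_frame("scene")
o=np.vstack([cv2.resize(p[130:300,200:420],(660,510))]); 
s=cv2.resize(p2[190:350,200:420],(660,480))
cv2.imwrite("pics/held.png",cv2.resize(np.hstack([o[:480],s]),(800,300))[:,:,::-1])
E
```

```text
[0.49534907 0.19746694 0.04      ] [0.49730033 0.1964711 ]
down 3.93 [ 0.4437 -0.359   0.0156] [ 0.5 -0.1  0.1] 0.0854 0.0
grip 4.42 [ 0.4416 -0.3575  0.0157] [-3.8  2.4  8.4] 0.0394 59.3
lift 5.7 [ 0.443  -0.3579  0.239 ] [-0.6 -0.1 -1.9] 0.0391 60.4
via 6.72 [ 0.4307 -0.1017  0.2402] [-0.4  0.1 -2.3] 0.039 60.3
above 7.64 [0.5011 0.0938 0.1403] [ 0.5 -0.7 -1. ] 0.0394 60.4
```

View pics/held.png

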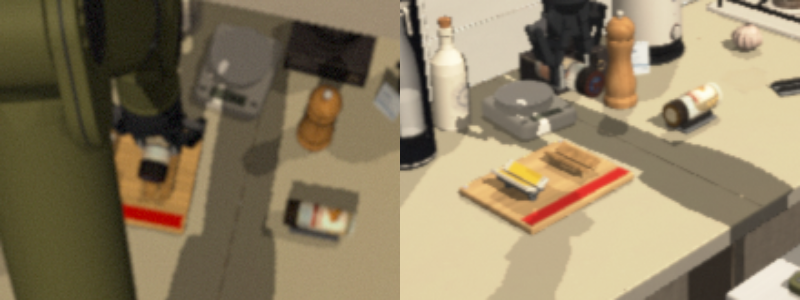

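The blue jar hangs in the hand at left-crop (155,160), its cap towards the stripe. I'll lower it now.

Run:
```python
from fit import *
s=seat(-.05)
arm.move_straight([*s,.05],speed=.12); st("pre")
print(arm.move_straight([*s,.0305],speed=.03,f_stop=5)); st("down")
arm.gripper_to(.07); arm.wait(.3); st("open")
arm.move_straight([*s,.16],speed=.15); st("up")
arm.move_to([.4,-.12,.24],q(1.6+F)); st("back")
p,d=arm.grab_frame("top"); p2,d2=arm.grab_frame("scene")
D=np.median([arm.grab_frame("top")[1] for _ in range(5)],0); W=cloud("top",D).reshape(-1,3)
for n,m,th,r in(("blue",s,np.pi+YAW,.06),("pale",(.4866,-.1484),1.598,.065)):
    S=W[(np.hypot(W[:,0]-m[0],W[:,1]-m[1])<r)&(W[:,2]>(.04 if n=="blue" else .022))&(W[:,2]<.085)]
    print(n,len(S),cyl(S,m,th,.04) if len(S)>100 else "")
o=cv2.resize(p[150:300,200:420],(660,450)); t=cv2.resize(p2[230:350,220:440],(660,450))
cv2.imwrite("pics/placed.png",cv2.resize(np.hstack([o,t]),(800,300))[:,:,::-1])
```

```text
pre 8.64 [0.5012 0.0964 0.0506] [-0.4  0.6 -0.6] 0.039 60.4
True
down 9.22 [0.5006 0.0966 0.0322] [-0.5 -0.4  6. ] 0.0393 61.1
open 9.93 [0.5002 0.0965 0.0319] [-0.  -0.7  0.6] 0.0699 0.0
up 10.93 [0.5001 0.0965 0.1594] [-0.7 -0.4 -0.4] 0.0701 0.0
back 11.93 [ 0.4005 -0.119   0.2394] [ 0.   1.2 -0.5] 0.0698 0.0
blue 0 
pale 128 (array([ 0.48672608, -0.1490211 ,  1.59714402,  0.03171333]), np.float64(0.10503907106910376), np.float64(0.0015458721891158523))
```

View pics/placed.png

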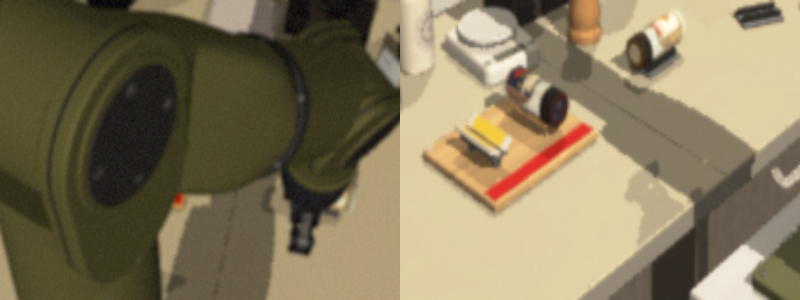

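The right crop shows the blue jar lying in the cork trough at (537,97), cap towards the red stripe. I'll check it with a fit, then pick up the pale jar.

Run:
```python
from fit import *
s=seat(-.05)
def chk(n):
    D=np.median([arm.grab_frame(n)[1] for _ in range(5)],0); W=cloud(n,D).reshape(-1,3)
    S=W[(np.hypot(W[:,0]-s[0],W[:,1]-s[1])<.07)&(W[:,2]>.038)&(W[:,2]<.075)]
    print(n,len(S),s,cyl(S,s,np.pi+YAW,.0456) if len(S)>100 else "")
chk("scene")
pick((.4868,-.1486),1.5975)
arm.move_to([.42,-.25,.26],q(1.6+F)); st("aside")
chk("top"); chk("scene")
```

```text
scene 515 [0.50069967 0.0965289 ] (array([0.50132125, 0.09708841, 3.17717332, 0.04666935]), np.float64(0.10676769098802463), np.float64(0.0040250960921653445))
down 14.26 [ 0.4872 -0.1488  0.0157] [-0.1 -0.7  0.3] 0.07 0.0
grip 14.63 [ 0.485  -0.1486  0.0159] [-3.6  0.6  8.6] 0.0389 59.2
lift 15.91 [ 0.4862 -0.1481  0.2391] [-1.2  0.3 -1.6] 0.0392 60.3
aside 16.47 [ 0.4192 -0.2505  0.2595] [ 0.5  0.2 -1. ] 0.0393 60.3
top 0 [0.50069967 0.0965289 ] 
scene 517 [0.50069967 0.0965289 ] (array([0.50091674, 0.09709905, 3.17971298, 0.04669595]), np.float64(0.10528351470617137), np.float64(0.004043276340664627))
```

Run:
```python
from fit import *
s=seat(.05)+[0,.0003]
arm.move_to([.43,-.1,.24],q(2.1+F)); arm.move_to([*s,.14],q(np.pi+YAW+F)); st("above")
arm.move_straight([*s,.06],speed=.12); st("pre")
print(arm.move_straight([*s,.0425],speed=.03,f_stop=4)); st("down")
arm.gripper_to(.07); arm.wait(.3); st("open")
arm.move_straight([*s,.13],speed=.12); st("up")
D=[arm.grab_frame("scene") for _ in range(5)]; p2=D[0][0]; W=cloud("scene",np.median([x[1] for x in D],0)).reshape(-1,3)
for n,m,zc in(("blue",seat(-.05),.0456),("pale",s,.0576)):
    S=W[(np.hypot(W[:,0]-m[0],W[:,1]-m[1])<.065)&(W[:,2]>zc-.006)&(W[:,2]<zc+.026)]
    print(n,len(S),m,cyl(S,m,np.pi+YAW,zc) if len(S)>100 else "")
cv2.imwrite("pics/pale.png",cv2.resize(p2[220:340,200:360],(640,480))[:,:,::-1])
```

```text
above 18.84 [0.498  0.194  0.1405] [ 0.2  0.3 -1.2] 0.0393 60.3
pre 19.66 [0.4979 0.1965 0.0606] [-0.2  0.  -0.8] 0.0391 60.3
False
down 20.39 [0.4973 0.1969 0.0426] [-0.9  1.4  2.3] 0.0392 60.6
open 21.1 [0.4973 0.1968 0.0425] [ 0.2 -0.1 -0.3] 0.0698 0.0
up 21.98 [0.4968 0.1967 0.1296] [ 0.6  1.  -0.3] 0.0699 0.0
blue 501 [0.50069967 0.0965289 ] (array([0.50106176, 0.09718064, 3.17767956, 0.04639319]), np.float64(0.10580022522697663), np.float64(0.00402163531603925))
pale 549 [0.49730033 0.1967711 ] (array([0.49602332, 0.19686413, 3.18075396, 0.05839573]), np.float64(0.10560100831555597), np.float64(0.004032001902370909))
```

View pics/pale.png

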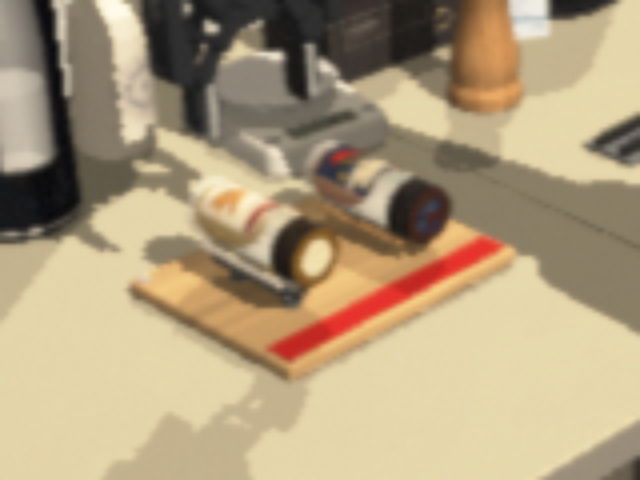

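Both jars lie seated: the pale one at (265,230) in the press and the blue one at (380,190), with both caps to the stripe. Next I'll close the fingers and press gently on top at mid-length.

Run:
```python
from fit import *
s=np.array([.497,.1969])
arm.gripper_to(0.0); arm.move_straight([*s,.095],speed=.1); arm.wait(.3); st("pre")
print(arm.move_straight([*s,.066],speed=.012,f_stop=9)); st("press"); arm.wait(.6); st("hold")
D=np.median([arm.grab_frame("scene")[1] for _ in range(5)],0); W=cloud("scene",D).reshape(-1,3)
for n,m,zc in(("blue",seat(-.05),.0456),("pale",s,.050)):
    S=W[(np.hypot(W[:,0]-m[0],W[:,1]-m[1])<.065)&(W[:,2]>zc-.006)&(W[:,2]<zc+.023)]
    print(n,len(S),m,cyl(S,m,np.pi+YAW,zc) if len(S)>100 else "")
st("end")
```

```text
pre 23.69 [0.4973 0.197  0.0955] [ 0.7 -1.   0.2] 0.0 0.0
True
press 25.64 [0.4971 0.1968 0.0692] [-1.3 -0.2  8.7] -0.0005 4.4
hold 26.24 [0.4971 0.1968 0.0695] [-0.6 -0.   8.4] 0.0001 4.3
blue 500 [0.50069967 0.0965289 ] (array([0.50098693, 0.09706137, 3.17406462, 0.04669742]), np.float64(0.10567466025367245), np.float64(0.0041086805396835895))
pale 514 [0.497  0.1969] (array([0.49565877, 0.19698849, 3.18357612, 0.04968597]), np.float64(0.10393236846914447), np.float64(0.004013394447666985))
end 26.49 [0.4971 0.1968 0.0695] [-1.3  0.4  9.3] -0.0004 4.3
```

```bash
python3 -c "
from rig import arm
print(arm.finish_job())"
```

```text
the job is handed in; nothing more can be done
None
```

I handed the job in at about 26.5 s, with the blue jar let go in the cork trough and the pale jar held down in the press at about 9 N, sunk about 8.5 mm, both caps towards the red stripe; the hand-in call returned no verdict.

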